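Load the tumble polisher with turned beads

TASK

Pick up the wooden trug by its handle and tip all six beads into the hopper of the tumble polisher. Then stand the empty trug upright on the middle of the round red mat and let go of it, and only then push the red start lever fully over to on. Leave the other things on the bench where they are.

Things in the scene. Friction and masses are not known exactly. Their poses are not given: they have to be found in the camera images.
- trug: (sizes in mm) light wooden scoop tray, 168 long (x) by 128 wide (y), origin under its centre, z up. Floor 6 thick; side and back (+x) walls 8 thick, 52 high. At the -x end the floor rises from x = -31 as a 30 degree ramp to the pouring lip (x = -86, 38 high). A bar handle, 18 thick (x), 22 high (z), runs along y, axis 115 above the underside, between uprights at y = +-60. 0.35 kg
- trug_grip (a point): middle of the trug's bar handle, 115 above the underside; axes as the trug's
- trug_lip (a point): middle of the trug's pouring lip (x = -86, z = 38 in the trug's frame)
- tumbler: bench tumble polisher, fixed to the table: green base 230 x 250 x 40, with a square aluminium feed hopper, a dark motor lying behind it (+x side, top 100 high) and a grey switch box, 102 high, beside the hopper at y = -97. Origin under the middle of the hopper and switch box, z up, -x its front
- hopper_mouth (a point): centre of the hopper's square mouth, 160 above the table (35 to +y of the tumbler's origin), sides along the tumbler's x and y; 184 x 184 inside at the rim, tapering to 96 x 96 at its floor 100 below
- start_lever (a joint): start lever of the tumbler, rad: 0 = off, leaning 0.5 rad from upright to the tumbler's front (-x); 1.0 = on, leaning as far to the back (+x). It stays where it is left
- start_lever_tip (a point): tip of the red start lever on the switch box; it swings in the tumbler's x-z plane about a pivot 70 below the tip
- mat: round red felt mat, fixed, 200 in diameter and 4 thick, with a thin grey ring near its edge; origin at the centre of its underside
- bead0: turned wooden bead, red, a 34 mm ball of about 22 g, starts in the trug; origin at its centre
- bead1: turned wooden bead, light wood, a 34 mm ball of about 22 g, starts in the trug; origin at its centre
- bead2: turned wooden bead, black, a 34 mm ball of about 22 g, starts in the trug; origin at its centre
- bead3: turned wooden bead, light wood, a 34 mm ball of about 22 g, starts in the trug; origin at its centre
- bead4: turned wooden bead, red, a 34 mm ball of about 22 g, starts in the trug; origin at its centre
- bead5: turned wooden bead, brown wood, a 34 mm ball of about 22 g, starts in the trug; origin at its centre
- mallet: carver's mallet, 200 mm long; a bystander, standing or lying on the table
- chisel: wood-handled chisel, 190 long; a bystander, standing or lying on the table
- roundel: carved round plaque lying flat, 96 in diameter, 12 thick; a bystander, standing or lying on the table
- lacquer_jar: red lacquer jar, 60 in diameter, 75 high; a bystander, standing or lying on the table
- figurine: turned wooden figurine, 68 in diameter, 130 high; a bystander, standing or lying on the table
- brush: brush, 170 long; a bystander, standing or lying on the table

How it is judged:
On the way, in this order (a step that is already met when the one before it is completed fails the run):
1. all six beads are in the hopper, tipped in with the trug lifted off the table (x of bead0 in the frame of hopper_mouth between -0.09 and 0.09 m and y of bead0 in the frame of hopper_mouth between -0.09 and 0.09 m and z of bead0 in the frame of hopper_mouth between -0.11 and 0 m and x of bead1 in the frame of hopper_mouth between -0.09 and 0.09 m and y of bead1 in the frame of hopper_mouth between -0.09 and 0.09 m and z of bead1 in the frame of hopper_mouth between -0.11 and 0 m and x of bead2 in the frame of hopper_mouth between -0.09 and 0.09 m and y of bead2 in the frame of hopper_mouth between -0.09 and 0.09 m and z of bead2 in the frame of hopper_mouth between -0.11 and 0 m and x of bead3 in the frame of hopper_mouth between -0.09 and 0.09 m and y of bead3 in the frame of hopper_mouth between -0.09 and 0.09 m and z of bead3 in the frame of hopper_mouth between -0.11 and 0 m and x of bead4 in the frame of hopper_mouth between -0.09 and 0.09 m and y of bead4 in the frame of hopper_mouth between -0.09 and 0.09 m and z of bead4 in the frame of hopper_mouth between -0.11 and 0 m and x of bead5 in the frame of hopper_mouth between -0.09 and 0.09 m and y of bead5 in the frame of hopper_mouth between -0.09 and 0.09 m and z of bead5 in the frame of hopper_mouth between -0.11 and 0 m and height (world z) of trug above 0.06 m), for 0.1 s.
2. the empty trug stands upright on the mat, released (horizontal distance between trug and mat below 0.04 m and angle between trug's own z axis and vertical below 0.08 rad and z of trug in the frame of mat below 0.012 m and contact force between the fingers and trug below 0.1 N and linear speed of trug below 0.03 m/s), for 0.2 s.
3. the start lever is pushed over to on (value of joint start_lever above 0.85 rad), for 0.2 s.
At the end, for the whole second after the job is handed in: All six beads lie at rest inside the hopper, below its rim; the trug stands upright (within 0.08 rad) on the mat, its centre within 40 mm of the mat's centre, released and at rest; the start lever is at 0.85 rad or more (all of step 2 and x of bead0 in the frame of hopper_mouth between -0.09 and 0.09 m and y of bead0 in the frame of hopper_mouth between -0.09 and 0.09 m and z of bead0 in the frame of hopper_mouth between -0.11 and 0 m and x of bead1 in the frame of hopper_mouth between -0.09 and 0.09 m and y of bead1 in the frame of hopper_mouth between -0.09 and 0.09 m and z of bead1 in the frame of hopper_mouth between -0.11 and 0 m and x of bead2 in the frame of hopper_mouth between -0.09 and 0.09 m and y of bead2 in the frame of hopper_mouth between -0.09 and 0.09 m and z of bead2 in the frame of hopper_mouth between -0.11 and 0 m and x of bead3 in the frame of hopper_mouth between -0.09 and 0.09 m and y of bead3 in the frame of hopper_mouth between -0.09 and 0.09 m and z of bead3 in the frame of hopper_mouth between -0.11 and 0 m and x of bead4 in the frame of hopper_mouth between -0.09 and 0.09 m and y of bead4 in the frame of hopper_mouth between -0.09 and 0.09 m and z of bead4 in the frame of hopper_mouth between -0.11 and 0 m and x of bead5 in the frame of hopper_mouth between -0.09 and 0.09 m and y of bead5 in the frame of hopper_mouth between -0.09 and 0.09 m and z of bead5 in the frame of hopper_mouth between -0.11 and 0 m and linear speed of each of bead0, bead1, bead2, bead3, bead4, bead5 below 0.05 m/s and value of joint start_lever above 0.85 rad); the robot touches nothing.
It fails at once if a bystander (mallet, chisel, roundel, jar, figurine or brush) is moved by more than 30 mm (distance of any of mallet, chisel, roundel, lacquer_jar, figurine, brush from where it was at the start of the episode above 0.03 m).
It also fails if it takes over 61 s, if anything falls off the work surface, if the arm or the gripper's body presses on something with over 40 N, if the wrist force passes 120 N, or if a joint passes its speed limit or range.

ROBOT

A 6-joint arm with a two-finger parallel gripper is mounted at the origin on the work surface. World frame = base frame: x ahead of the robot, y to its left, z up, the work surface at z = 0. Lengths are in m, angles in rad, forces in N, time in s.
With the tool pointing down it reaches from about 0.25 to 0.775 m from the base axis. Payload 4 kg.
Tool frame: the origin (TCP) lies midway between the tips of the shut fingers; the grasp point (between the pads) lies grip_point_offset behind it (grip_point_offset is the distance from the TCP to the grasp point, in m); z points along the fingers, y is the line along which they close (so a half turn about z gives the same grasp; the last joint's range is limited). The gripper opens to 94 mm and grips with 3 to 60 N. Pads are 16 mm wide; open, the fingers measure 119 mm over their backs; the gripper's body (75 mm by 177 mm) begins 78 mm behind the grasp point.
Start: joints at [1.031, 0.087, 1.371, -0, 1.684, -0.103], TCP at [0.233, 0.498, 0.206] pointing down, gripper open.
Joint ranges: [-3.1, 3.1], [-0.76, 2.03], [0.27, 2.55], [-1.08, 4.22], [0.17, 2.65], [-2.57, 2.57]. Speed limits (rad/s): [2.79, 2.79, 3.14, 3.14, 3.14, 3.14].

INTERFACE

Orientations are given as [roll, pitch, yaw] about the fixed x, y, z axes, in that order (R = Rz(yaw) Ry(pitch) Rx(roll)).
In Python, from bench import * gives the robot as it stands. The module is installed in compiled form; this text tells all that it offers.
- The arm moves only by the tool apply_moves, never from a script. Its argument "commands" is a list of rows, each a list of 7 numbers: the turn, a rotation vector about the world's x, y, z in rad, then the shift along the world's x, y, z in m, then the opening in per cent of the stroke, from 0 (shut) to 100 (fully open). In form: [[ax, ay, az, x, y, z, jaw], ...]. A call has exactly 5 rows; each row is the pose to reach, as a shift and turn from the pose commanded when the call began; what a row does not reach only later rows make up. A row lasts 1/10 s, in which the tool goes at most 50 mm and 8.59 degrees, less where a joint would pass 70% of its speed; a pose out of reach is approached as far as the arm can. A call with a gripper value outside its range is refused whole. The fingers move at their own pace and stop on an object; the grip force is fixed at half the most. Time passes only in rows, so rows that repeat a pose let the fingers close, or fill a call up. It gives the time, the measured TCP pose, the force, the opening and the grip force at its end, in the units of the state.
- get_obs(): the state, without advancing time (a new reading comes with each control period).
- snapshot(name): name is "scene" or "top" or "wrist"; returns a dict with "pixels" (420x560x3 uint8, red, green, blue), "vertical_fov" (degrees; the focal length in pixels is half the picture's height over the tangent of half this angle, whatever the lens; pixels are square), "cx", "cy" (the principal point, pixels), "rvec" (rotation vector, rad) and "tvec" (3), from world to camera coordinates, as OpenCV has them. Camera axes: x right, y down, z forward; pixel columns grow to the right and rows downward; lengths in m; the calibration is good to about 2 mm. A picture is of the moment at which its call begins. There is no depth.
- close_job(): hands the job in; it is judged then, once.
Trained networks look in the newest picture that a camera, given by its name, has taken for a name from the list of things; names that differ only in an ending like _2 or _b are one class to them, and where a whole thing is asked for, a point or a joint stands for the part that bears it (a point fixed in the world has none). Each returns a list of dicts, best first, with "score" (0 to 1); they miss things now and then, are a little off and sometimes report something else, mostly with a low value. They report only what shows in the picture. A call takes as long as a camera call.
- masks_of(camera, query): "mask" (420x560 bool, what is visible of it) and "extent" ([left, top, right, bottom] in pixels, round what is visible of it).
- place_of(camera, query): "pixel" ([column, row] in pixels: a listed point, or the origin of a listed thing).
The state is a dict: "time": time; "joint_positions": joint angles; "qvel": joint speeds; "joint_torque": joint torques, N m; "tool_pos": TCP position; "ee_rot": TCP orientation; "wrist_force": force on the tool from outside, world axes, zero at the start; "wrist_torque": the same for the moment, N m; "width": finger opening in m; "finger_force": force on a finger pad.
Only numpy, scipy, OpenCV 4.12 (cv2) and the standard library are available. Lean on these libraries where they do the work, as an engineer would, in place of code of your own. Each camera call takes 0.05 s, during which the arm holds its last target. There are 200 camera calls.

## Working session

There is one attempt and no reset: what is moved stays moved. The work goes in short steps, Python scripts to look and compute and a tool call to move; the robot and the scene stay as the last step left them, time stands still between calls to the robot, and variables do not carry over. Pictures are saved under pics/ and viewed, at most 10 in all, crops included, and the job is handed in when it is done.

Besides the shell and the picture viewer there is one more tool, called after "Emit:" by a JSON object that holds its "method" and its "body", one argument or row to a line. apply_moves: Moves the arm, as the interface text tells. Its arguments: {"type":"object","properties":{"commands":{"type":"array"}},"required":["commands"]}

```bash
mkdir -p pics
cat > h.py <<'E'
from bench import *
import numpy as np, cv2
def cam(s):
    f=210/np.tan(np.radians(s["vertical_fov"]/2))
    K=np.array([[f,0,s["cx"]],[0,f,s["cy"]],[0,0,1]])
    R=cv2.Rodrigues(np.array(s["rvec"],float))[0]; t=np.array(s["tvec"],float).ravel()
    return K,R,t
def ray(c,p):
    K,R,t=c; d=R.T@np.linalg.inv(K)@np.array([p[0],p[1],1.]); return -R.T@t,d/np.linalg.norm(d)
def atz(c,p,z):
    o,d=ray(c,p); return o+d*(z-o[2])/d[2]
def tri(rs):
    A=sum(np.eye(3)-np.outer(d,d) for o,d in rs); b=sum((np.eye(3)-np.outer(d,d))@o for o,d in rs)
    return np.linalg.solve(A,b)
def proj(c,X):
    K,R,t=c; x=K@(R@np.array(X)+t); return x[:2]/x[2]
def save(s,n): cv2.imwrite("pics/"+n+".png",s["pixels"][:,:,::-1])
E
cat > a.py <<'E'
from h import *
np.set_printoptions(precision=3,suppress=True)
o=get_obs(); print({k:np.round(v,3) for k,v in o.items()})
try: print(grip_point_offset)
except Exception as e: print(e)
S={n:snapshot(n) for n in("scene","top","wrist")}
C={n:cam(S[n]) for n in S}
for n in S: save(S[n],n+"0")
for q in["trug","trug_grip","trug_lip","tumbler","hopper_mouth","start_lever_tip","mat","mallet","chisel","roundel","lacquer_jar","figurine","brush"]:
    rs=[];print(q,end=": ")
    for n in("scene","top"):
        r=place_of(n,q)
        if r: print(n,round(r[0]["score"],2),np.round(r[0]["pixel"],1),end=" "); rs.append(ray(C[n],r[0]["pixel"])); print("z0",atz(C[n],r[0]["pixel"],0),end=" ")
    if len(rs)==2: print("tri",tri(rs),end="")
    print()
np.save("v.npy",0)
cv2.imwrite("pics/st.png",np.vstack([S["scene"]["pixels"],S["top"]["pixels"]])[:,:,::-1])
E
python3 a.py
```

```text
{'time': np.float64(0.0), 'joint_positions': array([ 1.031,  0.088,  1.372, -0.   ,  1.684, -0.103]), 'qvel': array([-0.   , -0.   ,  0.002, -0.001, -0.   ,  0.001]), 'joint_torque': array([ -0.001, -34.019, -30.243,   0.072,   0.033,  -0.   ]), 'tool_pos': array([0.232, 0.498, 0.204]), 'ee_rot': array([-3.139, -0.   ,  2.705]), 'wrist_force': array([-0.68 ,  0.653, -0.615]), 'wrist_torque': array([-0.016, -0.016, -0.028]), 'finger_force': np.float64(0.0), 'width': np.float64(0.094)}
0.0188
trug: scene 0.63 [203.9 294.9] z0 [ 0.511 -0.292  0.   ] top 0.84 [377.5 219.3] z0 [ 0.514 -0.295  0.   ] tri [ 0.514 -0.294  0.004]
trug_grip: scene 0.67 [203.2 270.1] z0 [ 0.431 -0.222  0.   ] top 0.61 [386.1 218.4] z0 [ 0.517 -0.326  0.   ] tri [ 0.511 -0.297  0.1  ]
trug_lip: scene 0.71 [182.4 272.6] z0 [ 0.393 -0.272  0.   ] top 0.56 [380.4 241.7] z0 [ 0.434 -0.301  0.   ] tri [ 0.43  -0.295  0.039]
tumbler: scene 0.68 [277.2 245.6] z0 [0.52  0.019 0.   ] top 0.73 [285.4 220.5] z0 [0.517 0.032 0.   ] tri [ 0.515  0.029 -0.009]
hopper_mouth: scene 0.69 [282.5 195.4] z0 [0.341 0.253 0.   ] top 
[... 421 characters left out ...]
 0.604 0.   ] tri [ 0.527  0.603 -0.004]
chisel: scene 0.63 [174.1 257. ] z0 [ 0.318 -0.242  0.   ] top 0.62 [366.5 280.1] z0 [ 0.302 -0.247  0.   ] tri [ 0.306 -0.242 -0.006]
roundel: scene 0.39 [371.9 179.8] z0 [0.527 0.575 0.   ] top 0.7 [225.8 281.8] z0 [0.306 0.244 0.   ] tri [0.462 0.319 0.106]
lacquer_jar: scene 0.68 [115.8 352.9] z0 [ 0.499 -0.58   0.   ] top 0.73 [458.4 222.9] z0 [ 0.495 -0.58   0.   ] tri [ 0.496 -0.58  -0.003]
figurine: scene 0.83 [369.  263.1] z0 [0.788 0.148 0.   ] top 0.7 [256.  149.9] z0 [0.777 0.133 0.   ] tri [0.784 0.139 0.001]
brush: scene 0.6 [303.6 319.1] z0 [ 0.782 -0.171  0.   ] top 0.9 [339.9 147.5] z0 [ 0.779 -0.171  0.   ] tri [ 0.78  -0.171 -0.002]
```

View pics/top0.png

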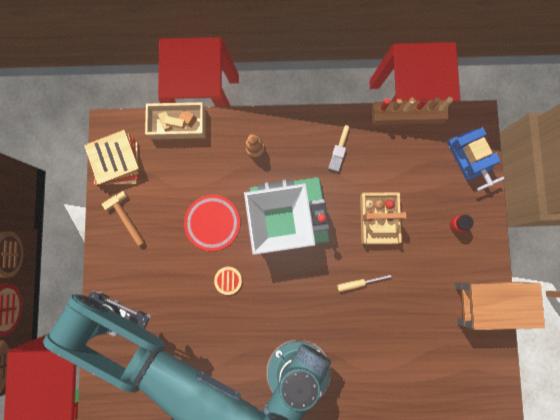

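View pics/scene0.png

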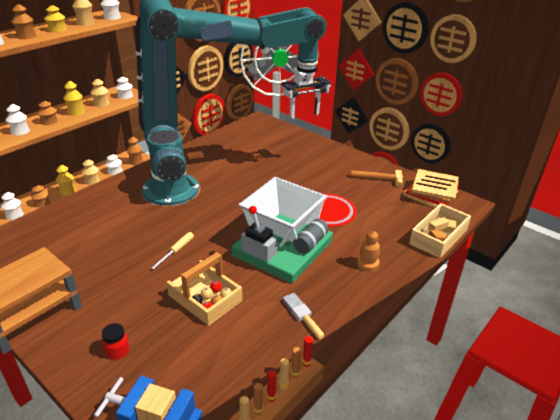

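The top view shows the trug at about (381,218) with its lip towards the robot, yaw about 0. The hopper is at (280,217), its base turned about 7°. The lever is at (321,217), off and leaning forward, and the mat is at (212,222). The scene view agrees, and the straight path at z ≥ 0.2 to the trug is free.

Emit:
{"method": "apply_moves", "body": {
  "commands": [
    [0,0,-0.05,0.01,-0.03,0.015,100],
    [0,0,-0.11,0.02,-0.07,0.03,100],
    [0,0,-0.17,0.035,-0.11,0.045,100],
    [0,0,-0.23,0.05,-0.15,0.06,100],
    [0,0,-0.28,0.065,-0.19,0.07,100]
  ]
}}

```text
time: 1.95
tool_pos: [0.2981, 0.3071, 0.2769]
ee_rot: [3.139, 0.001, 2.423]
wrist_force: [0.6, 0.6, -0.0]
width: 0.0941
finger_force: 0.0
```

```bash
cat > b.py <<'E'
from h import *
np.set_printoptions(precision=4,suppress=True)
s=snapshot("top"); c=cam(s); s2=snapshot("scene"); c2=cam(s2)
for q in ("mat","roundel"):
    r=masks_of("top",q)
    m=r[0]["mask"]; ys,xs=np.nonzero(m); cnt=max(cv2.findContours(m.astype(np.uint8),0,2)[0],key=len)
    e=cv2.fitEllipse(cnt); print(q,r[0]["score"],e,atz(c,e[0],.004),m.sum())
for n,cc in(("top",c),("scene",c2)):
    for q,z in(("hopper_mouth",.16),("start_lever_tip",.17),("tumbler",0)):
        r=place_of(n,q); print(n,q,[(round(k["score"],2),atz(cc,k["pixel"],z)) for k in r[:2]])
# rim corners hypothesised, overlay
r=masks_of("top","trug_grip");print([(k["score"],k["extent"]) for k in r])
o=get_obs();print(o["time"],o["joint_positions"],o["tool_pos"],o["ee_rot"])
big=cv2.resize(s["pixels"][160:270,230:430],None,fx=4,fy=4,interpolation=cv2.INTER_CUBIC)
def P(X): return tuple(int(v) for v in (proj(c,X)-[230,160])*4)
for yaw,col in((.13,(255,0,255)),):
    R=np.array([[np.cos(yaw),-np.sin(yaw)],[np.sin(yaw),np.cos(yaw)]])
    h=np.array([.508,.058]); pts=[P([*(h+R@np.array(v)*.092),.16]) for v in((1,1),(1,-1),(-1,-1),(-1,1))]
    cv2.polylines(big,[np.array(pts)],True,col,1)
cv2.imwrite("pics/crop1.png",big[:,:,::-1])
E
python3 b.py
```

```text
mat 0.95 ((211.388427734375, 222.81375122070312), (53.61664962768555, 54.72748947143555), 83.10208892822266) [0.5136 0.2942 0.004 ] 2370
roundel 0.96 ((227.76809692382812, 280.8412780761719), (26.85236930847168, 27.235660552978516), 41.68950653076172) [0.309  0.2367 0.004 ] 603
top hopper_mouth [(0.77, array([0.5167, 0.0445, 0.16  ]))]
top start_lever_tip [(0.4, array([0.5174, 0.0487, 0.17  ])), (0.38, array([ 0.5044, -0.0853,  0.17  ]))]
top tumbler [(0.59, array([0.5132, 0.0172, 0.    ]))]
scene hopper_mouth [(0.95, array([0.4995, 0.0624, 0.16  ])), (0.62, array([ 0.882 , -0.0262,  0.16  ]))]
scene start_lever_tip [(0.57, array([ 0.4802, -0.0543,  0.17  ]))]
scene tumbler [(0.68, array([0.5206, 0.0139, 0.    ])), (0.46, array([ 0.5148, -0.2393,  0.    ]))]
[(0.78, [360.5, 193.8, 406.5, 244.5])]
2.5 [ 0.6726 -0.1868  1.4966  0.0001  1.8331 -0.1833] [0.2971 0.3091 0.2749] [-3.1404 -0.0004  2.4268]
```

View pics/crop1.png

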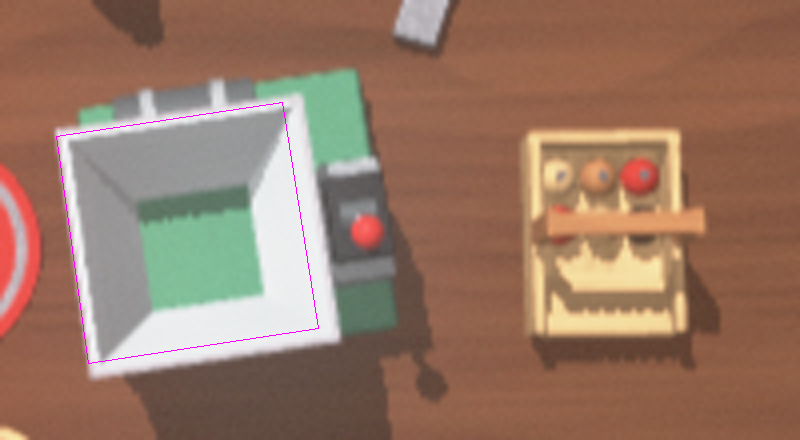

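The crop puts the hopper's inner rim about 8 mm to -y of my overlay, so I take the hopper at (0.505, 0.050), yaw about 0.13. The trug's handle runs along y (yaw about 0), and the mat is at (0.513, 0.294). Next I move above the trug.

Emit:
{"method": "apply_moves", "body": {
  "commands": [
    [0,0,-0.06,0.014,-0.04,0.002,100],
    [0,0,-0.12,0.028,-0.08,0.004,100],
    [0,0,-0.18,0.042,-0.12,0.006,100],
    [0,0,-0.24,0.056,-0.16,0.008,100],
    [0,0,-0.29,0.071,-0.2,0.01,100]
  ]
}}

```text
time: 3.0
tool_pos: [0.3688, 0.1074, 0.2856]
ee_rot: [3.141, 0.0, 2.134]
wrist_force: [1.5, 0.8, 0.1]
width: 0.0937
finger_force: 0.0
```

Emit:
{"method": "apply_moves", "body": {
  "commands": [
    [0,0,-0.06,0.014,-0.04,0.002,100],
    [0,0,-0.12,0.028,-0.08,0.004,100],
    [0,0,-0.18,0.042,-0.12,0.006,100],
    [0,0,-0.24,0.056,-0.16,0.008,100],
    [0,0,-0.29,0.071,-0.2,0.01,100]
  ]
}}

```text
time: 3.5
tool_pos: [0.4402, -0.0929, 0.2955]
ee_rot: [3.141, -0.0, 1.843]
wrist_force: [1.2, 0.1, -0.6]
width: 0.094
finger_force: 0.0
```

Emit:
{"method": "apply_moves", "body": {
  "commands": [
    [0,0,-0.06,0.014,-0.04,0,100],
    [0,0,-0.12,0.028,-0.08,0,100],
    [0,0,-0.18,0.042,-0.12,0,100],
    [0,0,-0.24,0.056,-0.165,0,100],
    [0,0,-0.275,0.071,-0.205,0,100]
  ]
}}

```text
time: 4.0
tool_pos: [0.5114, -0.2982, 0.2949]
ee_rot: [-3.141, -0.0, 1.568]
wrist_force: [-0.2, 0.4, 0.5]
width: 0.0937
finger_force: 0.0
```

```bash
cat > c.py <<'E'
from h import *
np.set_printoptions(precision=4,suppress=True)
o=get_obs();print(o["time"],o["joint_positions"],o["tool_pos"],o["ee_rot"])
C={}
for n in("wrist","top","scene"):
    s=snapshot(n); C[n]=cam(s); save(s,n+"1"); 
print("wristcam",-C["wrist"][1].T@C["wrist"][2])
for q in("trug","trug_grip","trug_lip"):
    rs=[]
    for n in C:
        r=place_of(n,q)
        if r: print(q,n,round(r[0]["score"],2),np.round(r[0]["pixel"],1),atz(C[n],r[0]["pixel"],{"trug":0,"trug_grip":.115,"trug_lip":.038}[q])); rs.append(ray(C[n],r[0]["pixel"]))
    if len(rs)>1: print("tri",tri(rs))
E
python3 c.py
```

```text
4.0 [-0.6236  0.1843  1.0865  0.      1.8714 -0.6213] [ 0.5114 -0.2982  0.2949] [-3.1412 -0.0004  1.5685]
wristcam [ 0.5124 -0.2243  0.4738]
trug wrist 0.78 [280.1 174.6] [ 0.515  -0.2962  0.    ]
trug top 0.85 [371.3 219.6] [ 0.5134 -0.2729  0.    ]
trug scene 0.57 [207.9 296.6] [ 0.5246 -0.2885  0.    ]
tri [ 0.5157 -0.285  -0.0092]
trug_grip wrist 0.91 [281.9 188.5] [ 0.5163 -0.2939  0.115 ]
trug_grip top 0.56 [384.6 216.5] [ 0.5102 -0.2955  0.115 ]
trug_grip scene 0.92 [202.9 272.1] [ 0.5367 -0.3081  0.115 ]
tri [ 0.516  -0.2972  0.0949]
trug_lip wrist 0.91 [215.6 181.4] [ 0.4306 -0.2992  0.038 ]
trug_lip top 0.93 [378.8 241.6] [ 0.4327 -0.2882  0.038 ]
trug_lip scene 0.94 [183.4 273.4] [ 0.4321 -0.2966  0.038 ]
tri [ 0.4313 -0.2945  0.0362]
```

View pics/wrist1.png

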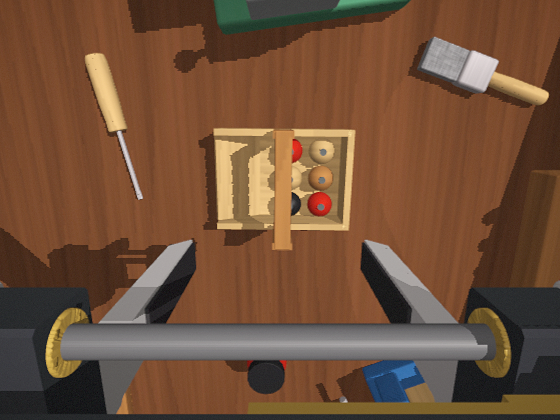

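The wrist view shows the handle centred at about (283,189), running straight along y with all six beads behind it. The grip point is near (0.516, -0.296) at z about 0.115. I descend and close.

Emit:
{"method": "apply_moves", "body": {
  "commands": [
    [0,0,0,0.004,0.002,-0.04,100],
    [0,0,0,0.004,0.002,-0.085,100],
    [0,0,0,0.004,0.002,-0.13,100],
    [0,0,0,0.004,0.002,-0.17,100],
    [0,0,0,0.004,0.002,-0.198,100]
  ]
}}

```text
time: 5.1
tool_pos: [0.5132, -0.2932, 0.0942]
ee_rot: [-3.138, -0.002, 1.57]
wrist_force: [1.0, -0.3, 0.7]
width: 0.0939
finger_force: 0.0
```

Emit:
{"method": "apply_moves", "body": {
  "commands": [
    [0,0,0,0,0,0,0],
    [0,0,0,0,0,0,0],
    [0,0,0,0,0,0,0],
    [0,0,0,0,0,0,0],
    [0,0,0,0,0,0,0]
  ]
}}

```text
time: 5.6
tool_pos: [0.5156, -0.2953, 0.0996]
ee_rot: [3.138, 0.002, 1.57]
wrist_force: [0.1, -0.5, -0.6]
width: 0.0574
finger_force: 0.0
```

Emit:
{"method": "apply_moves", "body": {
  "commands": [
    [0,0,0,0,0,0,0],
    [0,0,0,0,0,0.01,0],
    [0,0,0,0,0,0.02,0],
    [0,0,0,0,0,0.04,0],
    [0,0,0,0,0,0.06,0]
  ]
}}

```text
time: 6.1
tool_pos: [0.5147, -0.2947, 0.1589]
ee_rot: [3.141, 0.0, 1.57]
wrist_force: [-0.2, -0.0, 0.8]
width: 0.0172
finger_force: 0.0
```

The fingers closed more slowly than I allowed, so they missed the bar during the lift. I reopen, go back down and wait for the full closing time.

Emit:
{"method": "apply_moves", "body": {
  "commands": [
    [0,0,0,0,0,0,65],
    [0,0,0,0,0,0,65],
    [0,0,0,0,0,0,65],
    [0,0,0,0,0,0,65],
    [0,0,0,0,0,0,65]
  ]
}}

```text
time: 6.6
tool_pos: [0.5142, -0.2943, 0.1563]
ee_rot: [-3.14, -0.001, 1.57]
wrist_force: [0.6, -0.7, -0.2]
width: 0.0541
finger_force: 0.0
```

Emit:
{"method": "apply_moves", "body": {
  "commands": [
    [0,0,0,0,0,0,65],
    [0,0,0,0,0,-0.015,65],
    [0,0,0,0,0,-0.03,65],
    [0,0,0,0,0,-0.045,65],
    [0,0,0,0,0,-0.06,65]
  ]
}}

```text
time: 7.1
tool_pos: [0.5141, -0.2942, 0.0951]
ee_rot: [-3.14, -0.001, 1.57]
wrist_force: [1.0, 0.0, 0.2]
width: 0.061
finger_force: 0.0
```

Emit:
{"method": "apply_moves", "body": {
  "commands": [
    [0,0,0,0,0,0,0],
    [0,0,0,0,0,0,0],
    [0,0,0,0,0,0,0],
    [0,0,0,0,0,0,0],
    [0,0,0,0,0,0,0]
  ]
}}

```text
time: 7.6
tool_pos: [0.5152, -0.2949, 0.0985]
ee_rot: [3.14, 0.001, 1.57]
wrist_force: [0.6, 0.8, 0.3]
width: 0.0245
finger_force: 0.0
```

Emit:
{"method": "apply_moves", "body": {
  "commands": [
    [0,0,0,0,0,0,0],
    [0,0,0,0,0,0,0],
    [0,0,0,0,0,0,0],
    [0,0,0,0,0,0,0],
    [0,0,0,0,0,0,0]
  ]
}}

```text
time: 8.1
tool_pos: [0.5153, -0.2949, 0.0983]
ee_rot: [3.14, 0.001, 1.57]
wrist_force: [1.5, -0.1, 3.4]
width: 0.0177
finger_force: 30.0
```

Emit:
{"method": "apply_moves", "body": {
  "commands": [
    [0,0,0,0,0,0.01,0],
    [0,0,0,0,0,0.03,0],
    [0,0,0,0,0,0.06,0],
    [0,0,0,0,0,0.09,0],
    [0,0,0,0,0,0.12,0]
  ]
}}

```text
time: 8.6
tool_pos: [0.5131, -0.2939, 0.2165]
ee_rot: [-3.137, -0.003, 1.57]
wrist_force: [-0.1, -0.5, -3.3]
width: 0.0176
finger_force: 30.0
```

Emit:
{"method": "apply_moves", "body": {
  "commands": [
    [0,0,0,0,0,0.03,0],
    [0,0,0,0,0,0.06,0],
    [0,0,0,0,0,0.09,0],
    [0,0,0,0,0.005,0.11,0],
    [0,0,0,0.001,0.015,0.12,0]
  ]
}}

```text
time: 9.1
tool_pos: [0.5151, -0.28, 0.3384]
ee_rot: [-3.141, 0.0, 1.568]
wrist_force: [0.8, -0.1, -4.6]
width: 0.0179
finger_force: 30.0
```

Emit:
{"method": "apply_moves", "body": {
  "commands": [
    [0,0,0.01,0.002,0.02,0,0],
    [0,0,0.02,0.004,0.045,0,0],
    [0,0,0.035,0.007,0.075,0,0],
    [0,0,0.05,0.011,0.11,0,0],
    [0,0,0.06,0.015,0.145,0,0]
  ]
}}

```text
time: 9.6
tool_pos: [0.5297, -0.1328, 0.3352]
ee_rot: [-3.137, -0.002, 1.63]
wrist_force: [0.4, 0.8, -5.3]
width: 0.0177
finger_force: 30.0
```

Emit:
{"method": "apply_moves", "body": {
  "commands": [
    [0,0,0.015,0.004,0.035,0,0],
    [0,0,0.03,0.008,0.07,0,0],
    [0,0,0.045,0.012,0.105,0,0],
    [0,0,0.06,0.016,0.135,0,0],
    [0,0,0.07,0.019,0.155,0,0]
  ]
}}

```text
time: 10.1
tool_pos: [0.5485, 0.0231, 0.3354]
ee_rot: [-3.137, -0.002, 1.703]
wrist_force: [0.2, -0.5, -4.9]
width: 0.0182
finger_force: 30.0
```

Emit:
{"method": "apply_moves", "body": {
  "commands": [
    [0,0,0,0,0.01,0,0],
    [0,0,0,0,0.02,-0.01,0],
    [0,0,0,0,0.027,-0.02,0],
    [0,0,0,0,0.031,-0.03,0],
    [0,0,0,0,0.031,-0.035,0]
  ]
}}

```text
time: 10.6
tool_pos: [0.5489, 0.0512, 0.3001]
ee_rot: [-3.138, -0.0, 1.699]
wrist_force: [0.9, 0.0, -4.6]
width: 0.0178
finger_force: 30.0
```

```bash
cat > d.py <<'E'
from h import *
import sys
np.set_printoptions(precision=4,suppress=True)
o=get_obs();print(o["time"],o["joint_positions"],o["tool_pos"],o["ee_rot"])
C={};I=[]
for n in("wrist","top","scene"):
    s=snapshot(n); C[n]=cam(s); I.append(s["pixels"])
for q in sys.argv[2:]:
    rs=[]
    for n in C:
        r=place_of(n,q)
        if r: print(q,n,round(r[0]["score"],2),np.round(r[0]["pixel"],1),end=" "); rs.append(ray(C[n],r[0]["pixel"]))
    if len(rs)>1: print("tri",tri(rs))
top=cv2.resize(I[1][150:290,160:360],(400,280)); sc=cv2.resize(I[2][140:300,200:400],(400,320))
w=cv2.resize(I[0],(400,300))
cv2.imwrite("pics/"+sys.argv[1]+".png",np.hstack([np.vstack([top,w]),np.vstack([sc,np.zeros((260,400,3),np.uint8)])])[:,:,::-1])
E
python3 d.py d1 trug_lip trug_grip hopper_mouth start_lever_tip
```

```text
10.6 [-0.0097  0.0945  1.1771 -0.0002  1.8736 -0.1383] [0.5489 0.0512 0.3001] [-3.138  -0.0003  1.6994]
trug_lip wrist 0.72 [160.6 227.2] trug_lip top 0.57 [280.7 228.5] trug_lip scene 0.6 [267.5 173.7] tri [0.4632 0.0394 0.2405]
trug_grip wrist 0.77 [275.4 272.7] trug_grip top 0.61 [279.  196.9] trug_grip scene 0.93 [293.3 164.3] tri [0.5507 0.0449 0.3059]
hopper_mouth wrist 0.42 [309.3 254.4] hopper_mouth top 0.81 [277.8 214.4] hopper_mouth scene 0.65 [281.9 198.5] tri [0.5435 0.0298 0.199 ]
start_lever_tip top 0.55 [323.7 219.6] start_lever_tip scene 0.59 [250.9 208.5] tri [ 0.499  -0.0862  0.1916]
```

View pics/d1.png

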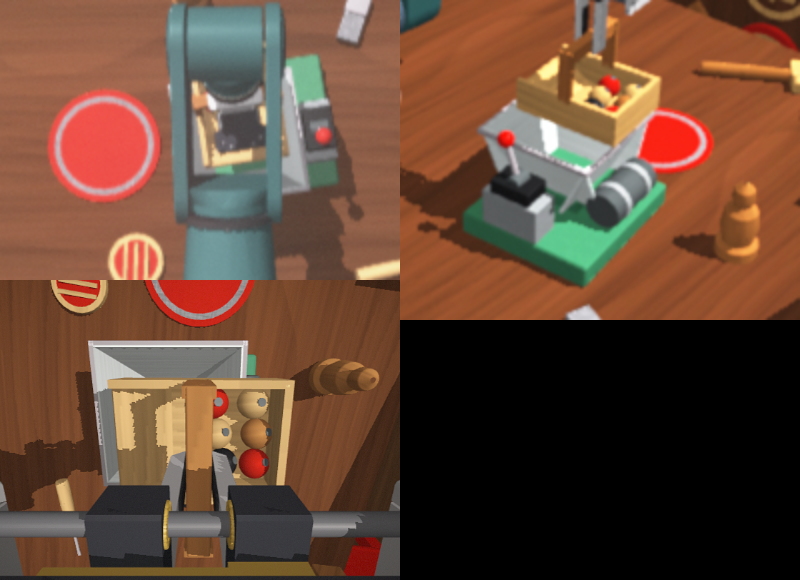

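The view shows the trug over the hopper, aligned with it, with all six beads aboard and the lever clear to the side. I tip slowly to just past the ramp angle.

Emit:
{"method": "apply_moves", "body": {
  "commands": [
    [0.013,-0.1,0,0,0.002,-0.002,0],
    [0.026,-0.2,0,0,0.004,-0.004,0],
    [0.039,-0.3,0,0,0.004,-0.007,0],
    [0.052,-0.4,0,0,0.004,-0.01,0],
    [0.065,-0.5,0,0,0.004,-0.012,0]
  ]
}}

```text
time: 11.85
tool_pos: [0.5488, 0.0554, 0.2902]
ee_rot: [2.635, 0.0, 1.7]
wrist_force: [0.1, -1.6, -4.9]
width: 0.018
finger_force: 30.0
```

Emit:
{"method": "apply_moves", "body": {
  "commands": [
    [0.007,-0.05,0,0,0,0,0],
    [0.013,-0.1,0,0,0,0,0],
    [0.02,-0.15,0,0,0,0,0],
    [0.026,-0.2,0,0,0,0,0],
    [0.033,-0.25,0,0,0,0,0]
  ]
}}

```text
time: 12.35
tool_pos: [0.5488, 0.0554, 0.2902]
ee_rot: [2.385, -0.0, 1.7]
wrist_force: [-0.8, -0.6, -3.4]
width: 0.0175
finger_force: 30.0
```

```bash
python3 d.py d2 trug_lip trug_grip
```

```text
12.35 [-0.105  -0.4714  1.858   0.1886  1.0203 -0.2713] [0.5488 0.0554 0.2902] [ 2.385  -0.0004  1.7004]
trug_lip wrist 0.93 [161.3 226.5] trug_lip top 0.87 [277.8 212.7] trug_lip scene 0.89 [284.2 196.9] tri [0.5244 0.0496 0.1803]
trug_grip wrist 0.74 [277.2 269.4] trug_grip top 0.86 [280.1 199.5] trug_grip scene 0.71 [293.1 167.6] tri [0.548  0.0463 0.2916]
```

View pics/d2.png

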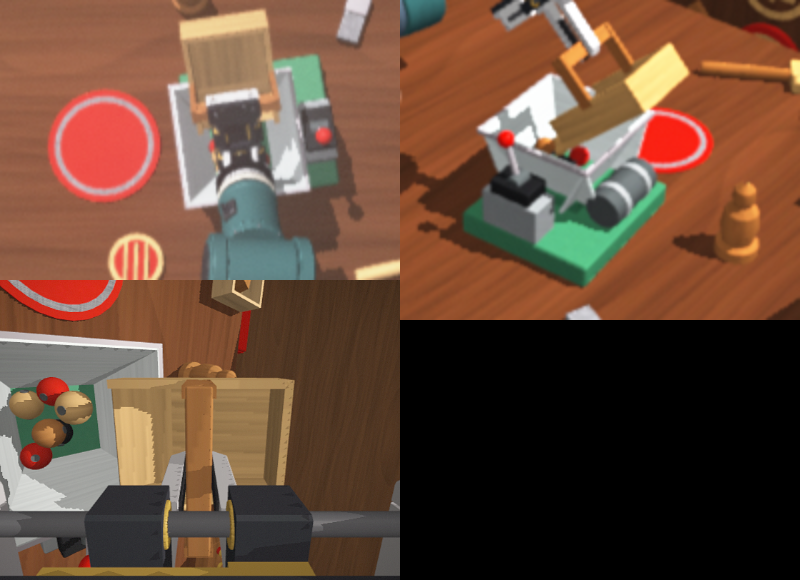

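All six beads (two red, two light, one brown, one black) are in the hopper at about (50,415) in the wrist panel, and the trug is empty. I bring it level, lift it and carry it to the mat.

Emit:
{"method": "apply_moves", "body": {
  "commands": [
    [-0.013,0.1,0,0,0,0.02,0],
    [-0.031,0.24,0,0,0,0.035,0],
    [-0.05,0.38,0,0,0,0.045,0],
    [-0.068,0.52,0,0,0,0.055,0],
    [-0.085,0.65,0,0,0,0.06,0]
  ]
}}

```text
time: 13.3
tool_pos: [0.5514, 0.0557, 0.3536]
ee_rot: [3.039, 0.001, 1.7]
wrist_force: [1.7, 0.2, -3.2]
width: 0.018
finger_force: 30.0
```

Emit:
{"method": "apply_moves", "body": {
  "commands": [
    [-0.013,0.1,0,0,0.01,0,0],
    [-0.013,0.1,0,-0.006,0.04,0,0],
    [-0.013,0.1,0,-0.012,0.08,0,0],
    [-0.013,0.1,0,-0.018,0.12,0,0],
    [-0.013,0.1,0,-0.024,0.16,0,0]
  ]
}}

```text
time: 13.8
tool_pos: [0.5269, 0.2175, 0.3507]
ee_rot: [3.139, -0.001, 1.699]
wrist_force: [0.7, -0.5, -4.1]
width: 0.0176
finger_force: 30.0
```

Emit:
{"method": "apply_moves", "body": {
  "commands": [
    [0,0,0,-0.006,0.03,0,0],
    [0,0,0,-0.01,0.055,0,0],
    [0,0,0,-0.012,0.075,0,0],
    [0,0,0,-0.012,0.079,0,0],
    [0,0,0,-0.012,0.079,0,0]
  ]
}}

```text
time: 14.3
tool_pos: [0.5144, 0.295, 0.3503]
ee_rot: [3.141, 0.0, 1.701]
wrist_force: [0.2, -1.3, -2.5]
width: 0.0177
finger_force: 30.0
```

```bash
python3 d.py d3 trug trug_lip trug_grip mat bead0 bead1 bead2 bead4 bead5
```

```text
14.3 [ 0.4254  0.2061  0.9507 -0.0005  1.9839  0.2953] [0.5144 0.295  0.3503] [3.1406 0.0001 1.7007]
trug wrist 0.9 [277.9 214.6] trug top 0.74 [343.3 146.2] trug scene 0.56 [334.1 147. ] tri [0.6064 0.0982 0.3498]
trug_lip wrist 0.83 [162.  226.6] trug_lip top 0.64 [199.8 240. ] trug_lip scene 0.6 [309.  128.2] tri [0.4303 0.2788 0.2932]
trug_grip wrist 0.84 [278.6 269.7] trug_grip top 0.84 [189.5 210.3] trug_grip scene 0.62 [335.2 119.7] tri [0.5154 0.2908 0.3517]
mat top 0.71 [211.1 225.5] mat scene 0.62 [326.9 212.1] tri [ 0.5088  0.3017 -0.021 ]
bead0 wrist 0.51 [245.3 352.4] bead0 top 0.65 [273.  210.9] bead0 scene 0.56 [298.6 221.3] tri [0.5334 0.0638 0.1033]
bead1 wrist 0.51 [245.3 352.4] bead1 top 0.65 [273.  210.9] bead1 scene 0.56 [298.6 221.3] tri [0.5334 0.0638 0.1033]
bead2 wrist 0.51 [245.3 352.4] bead2 top 0.65 [273.  210.9] bead2 scene 0.56 [298.6 221.3] tri [0.5334 0.0638 0.1033]
bead4 wrist 0.51 [245.3 352.4] bead4 top 0.65 [273.  210.9] bead4 scene 0.56 [298.6 221.3] tri [0.5334 0.0638 0.1033]
bead5 wrist 0.51 [245.3 352.4] bead5 top 0.65 [273.  210.9] bead5 scene 0.56 [298.6 221.3] tri [0.5334 0.0638 0.1033]
```

View pics/d3.png

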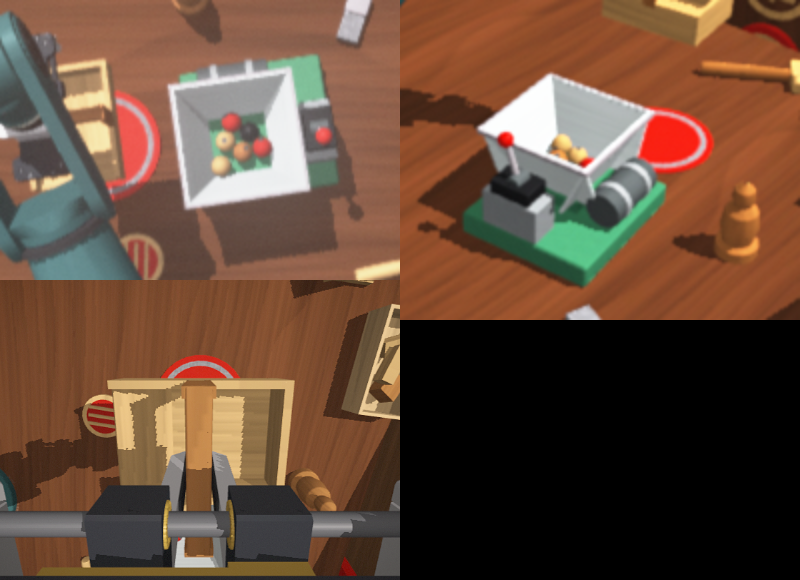

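The top panel shows all six beads low in the hopper and the trug level, centred over the mat. I lower it.

Emit:
{"method": "apply_moves", "body": {
  "commands": [
    [0,0,0,0,0,-0.03,0],
    [0,0,0,0,0,-0.07,0],
    [0,0,0,0,0,-0.11,0],
    [0,0,0,0,0,-0.15,0],
    [0,0,0,0,0,-0.18,0]
  ]
}}

```text
time: 16.3
tool_pos: [0.5125, 0.2938, 0.1673]
ee_rot: [-3.138, 0.001, 1.7]
wrist_force: [-0.7, 0.3, -2.7]
width: 0.0177
finger_force: 30.0
```

Emit:
{"method": "apply_moves", "body": {
  "commands": [
    [0,0,0,0,0,-0.02,0],
    [0,0,0,0,0,-0.04,0],
    [0,0,0,0,0,-0.053,0],
    [0,0,0,0,0,-0.06,0],
    [0,0,0,0,0,-0.064,0]
  ]
}}

```text
time: 16.8
tool_pos: [0.5137, 0.2944, 0.1063]
ee_rot: [-3.142, 0.0, 1.7]
wrist_force: [-0.1, 0.4, -3.3]
width: 0.0179
finger_force: 30.0
```

Emit:
{"method": "apply_moves", "body": {
  "commands": [
    [0,0,0,0,0,-0.002,0],
    [0,0,0,0,0,-0.004,0],
    [0,0,0,0,0,-0.004,0],
    [0,0,0,0,0,-0.004,0],
    [0,0,0,0,0,-0.004,0]
  ]
}}

```text
time: 17.3
tool_pos: [0.5139, 0.2945, 0.103]
ee_rot: [3.141, -0.0, 1.7]
wrist_force: [-0.7, -0.8, -3.3]
width: 0.0177
finger_force: 30.0
```

Emit:
{"method": "apply_moves", "body": {
  "commands": [
    [0,0,0,0,0,-0.001,0],
    [0,0,0,0,0,-0.002,0],
    [0,0,0,0,0,-0.002,0],
    [0,0,0,0,0,-0.002,0],
    [0,0,0,0,0,-0.002,0]
  ]
}}

```text
time: 17.8
tool_pos: [0.5141, 0.2944, 0.1025]
ee_rot: [3.14, -0.0, 1.7]
wrist_force: [-2.6, -2.2, 4.8]
width: 0.0179
finger_force: 30.0
```

Contact with the mat: the vertical force went from -3.3 to +4.8 N. I release, wait, and lift straight up.

Emit:
{"method": "apply_moves", "body": {
  "commands": [
    [0,0,0,0,0,0,65],
    [0,0,0,0,0,0,65],
    [0,0,0,0,0,0,65],
    [0,0,0,0,0,0,65],
    [0,0,0,0,0,0,65]
  ]
}}

```text
time: 18.3
tool_pos: [0.5137, 0.2944, 0.1002]
ee_rot: [-3.141, 0.0, 1.7]
wrist_force: [0.5, -0.2, 0.9]
width: 0.0545
finger_force: 0.0
```

Emit:
{"method": "apply_moves", "body": {
  "commands": [
    [0,0,0,0,0,0,65],
    [0,0,0,0,0,0,65],
    [0,0,0,0,0,0.01,65],
    [0,0,0,0,0,0.03,65],
    [0,0,0,0,0,0.06,65]
  ]
}}

```text
time: 18.8
tool_pos: [0.5126, 0.2939, 0.1597]
ee_rot: [-3.138, 0.001, 1.7]
wrist_force: [0.8, 0.6, -0.0]
width: 0.0611
finger_force: 0.0
```

Emit:
{"method": "apply_moves", "body": {
  "commands": [
    [0,0,0,0,0,0.04,0],
    [0,0,0,0,0,0.08,0],
    [0,0,0,0,0,0.12,0],
    [0,0,0,0,0,0.16,0],
    [0,0,0,0,0,0.19,0]
  ]
}}

```text
time: 19.3
tool_pos: [0.5137, 0.2944, 0.3549]
ee_rot: [3.137, -0.001, 1.7]
wrist_force: [0.3, -0.1, 0.2]
width: 0.0243
finger_force: 0.0
```

```bash
python3 d.py d4 trug trug_lip trug_grip start_lever_tip
```

```text
19.3 [ 0.4247  0.203   0.9453 -0.      1.9885  0.2957] [0.5137 0.2944 0.3549] [ 3.1369 -0.0014  1.6998]
trug wrist 0.83 [275.9 171.4] trug top 0.57 [211.  223.8] trug scene 0.9 [327.4 208.3] tri [0.5131 0.2953 0.0023]
trug_lip wrist 0.58 [217.2 176.1] trug_lip top 0.78 [210.2 248.4] trug_lip scene 0.69 [307.5 191.9] tri [0.4262 0.2866 0.0401]
trug_grip wrist 0.58 [275.8 185.2] trug_grip top 0.92 [206.5 217.6] trug_grip scene 0.88 [329.5 183.3] tri [0.5171 0.2913 0.1119]
start_lever_tip top 0.56 [324.2 220.9] start_lever_tip scene 0.48 [253.5 208. ] tri [ 0.499  -0.0836  0.1918]
```

View pics/d4.png

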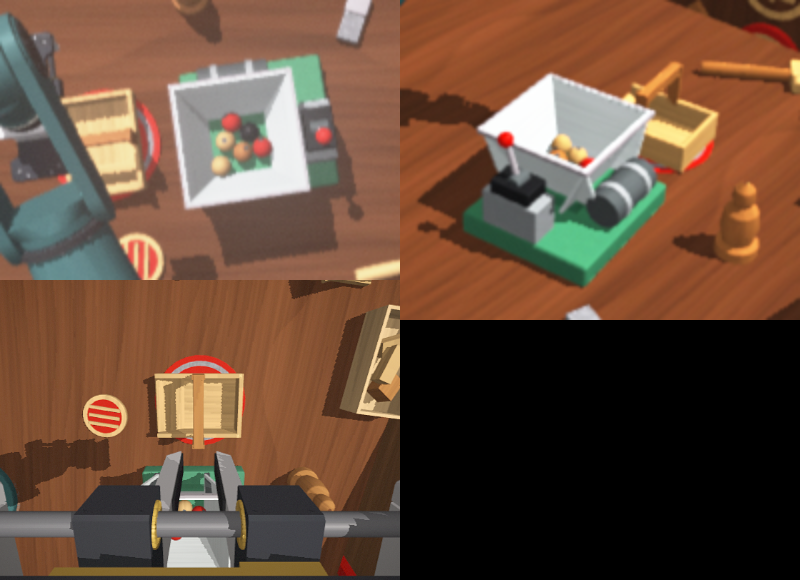

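The trug stands at (0.513, 0.295), on the mat's centre, upright and released. The beads are still in the hopper. Now I go to the front of the lever with shut fingers.

Emit:
{"method": "apply_moves", "body": {
  "commands": [
    [0,0,0,-0.008,-0.035,0,0],
    [0,0,0,-0.016,-0.075,-0.005,0],
    [0,0,0,-0.024,-0.115,-0.01,0],
    [0,0,0,-0.032,-0.155,-0.015,0],
    [0,0,0,-0.04,-0.195,-0.02,0]
  ]
}}

```text
time: 20.55
tool_pos: [0.4731, 0.098, 0.3305]
ee_rot: [3.141, 0.0, 1.7]
wrist_force: [0.8, -0.2, -0.8]
width: 0.0005
finger_force: 0.0
```

Emit:
{"method": "apply_moves", "body": {
  "commands": [
    [0,0,0,-0.01,-0.04,0,0],
    [0,0,0,-0.02,-0.08,0,0],
    [0,0,0,-0.03,-0.12,-0.01,0],
    [0,0,0,-0.038,-0.16,-0.02,0],
    [0,0,0,-0.043,-0.192,-0.03,0]
  ]
}}

```text
time: 21.05
tool_pos: [0.4299, -0.0945, 0.3006]
ee_rot: [3.14, 0.001, 1.699]
wrist_force: [0.2, 0.5, -0.2]
width: 0.0002
finger_force: 0.0
```

```bash
python3 d.py d5 start_lever_tip hopper_mouth tumbler
```

```text
21.05 [-0.3451 -0.1584  1.4217 -0.0003  1.8767 -0.4729] [ 0.4299 -0.0945  0.3006] [3.1404 0.001  1.6985]
start_lever_tip wrist 0.9 [362.3 202.6] start_lever_tip scene 0.68 [253.1 209.2] tri [ 0.5054 -0.0793  0.1886]
hopper_mouth wrist 0.7 [393.4  45.5] hopper_mouth top 0.77 [277.8 215.9] tri [0.5136 0.0547 0.1589]
tumbler wrist 0.72 [352.6 100.2] tumbler scene 0.63 [275.8 245.9] tri [ 0.517   0.0181 -0.0018]
```

View pics/d5.png

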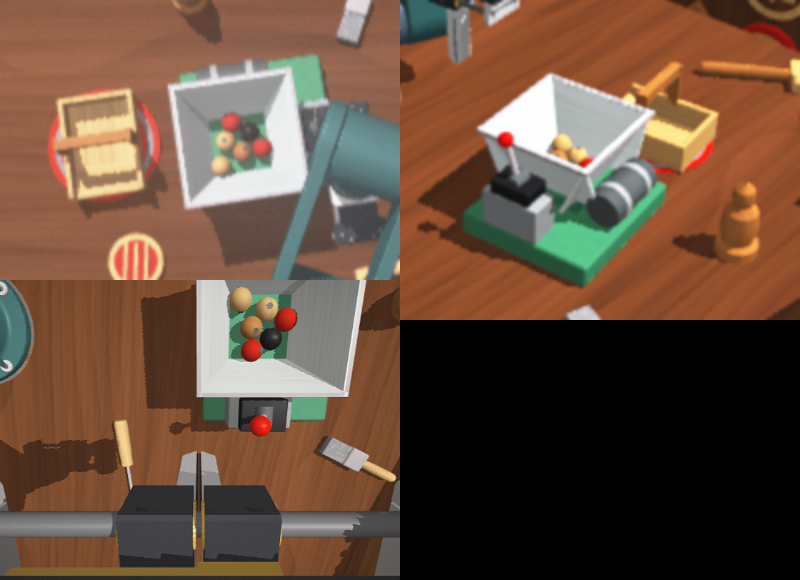

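The wrist panel shows the tip at (362,203) in full pixels, and the tumbler's sides run parallel to the fingers. The tip triangulates to (0.505, -0.080, 0.189). I descend in front of it and then push along the tumbler's +x.

Emit:
{"method": "apply_moves", "body": {
  "commands": [
    [0,0,0,0,0.003,-0.03,0],
    [0,0,0,0,0.005,-0.065,0],
    [0,0,0,0,0.005,-0.1,0],
    [0,0,0,0,0.005,-0.125,0],
    [0,0,0,0,0.005,-0.135,0]
  ]
}}

```text
time: 22.15
tool_pos: [0.4292, -0.0867, 0.1625]
ee_rot: [-3.137, -0.002, 1.7]
wrist_force: [0.6, -0.1, 0.8]
width: 0.0006
finger_force: 0.0
```

Emit:
{"method": "apply_moves", "body": {
  "commands": [
    [0,0,0,0.02,0.003,0,0],
    [0,0,0,0.04,0.005,0,0],
    [0,0,0,0.055,0.007,0,0],
    [0,0,0,0.065,0.008,0,0],
    [0,0,0,0.075,0.01,0,0]
  ]
}}

```text
time: 22.65
tool_pos: [0.5065, -0.0777, 0.1664]
ee_rot: [3.141, 0.001, 1.7]
wrist_force: [-0.8, -0.8, 1.3]
width: 0.0003
finger_force: 0.6
```

Emit:
{"method": "apply_moves", "body": {
  "commands": [
    [0,0,0,0.006,0.001,0,0],
    [0,0,0,0.012,0.002,0,0],
    [0,0,0,0.018,0.002,0,0],
    [0,0,0,0.024,0.003,0,0],
    [0,0,0,0.028,0.004,0,0]
  ]
}}

```text
time: 23.15
tool_pos: [0.5338, -0.0736, 0.1651]
ee_rot: [-3.141, -0.0, 1.7]
wrist_force: [-1.6, -0.6, -1.2]
width: 0.0008
finger_force: 0.6
```

```bash
python3 d.py d6 start_lever_tip
```

```text
23.15 [-0.2422  0.0745  1.4643 -0.0002  1.6036 -0.3709] [ 0.5338 -0.0736  0.1651] [-3.1408 -0.0002  1.6996]
start_lever_tip wrist 0.82 [324.8 275.7] start_lever_tip scene 0.59 [269.2 216.5] tri [ 0.5604 -0.0712  0.1855]
```

Emit:
{"method": "apply_moves", "body": {
  "commands": [
    [0,0,0,0.003,0,0,0],
    [0,0,0,0.006,0.001,0,0],
    [0,0,0,0.008,0.001,0,0],
    [0,0,0,0.01,0.001,0,0],
    [0,0,0,0.01,0.001,0,0]
  ]
}}

```text
time: 23.95
tool_pos: [0.5345, -0.0735, 0.1658]
ee_rot: [-3.12, -0.001, 1.698]
wrist_force: [-25.8, -2.2, 11.9]
width: 0.0004
finger_force: 12.7
```

The push now meets a hard stop at 26 N. I back off and look at the lever from the retreat.

Emit:
{"method": "apply_moves", "body": {
  "commands": [
    [0,0,0,-0.012,-0.001,0,0],
    [0,0,0,-0.03,-0.004,0,0],
    [0,0,0,-0.06,-0.008,0,0],
    [0,0,0,-0.09,-0.012,0.01,0],
    [0,0,0,-0.11,-0.014,0.04,0]
  ]
}}

```text
time: 24.45
tool_pos: [0.4305, -0.0861, 0.2028]
ee_rot: [-3.136, -0.003, 1.699]
wrist_force: [0.3, -0.6, 0.2]
width: 0.0006
finger_force: 0.0
```

Emit:
{"method": "apply_moves", "body": {
  "commands": [
    [0,0,0,-0.01,0,0.04,0],
    [0,0,0,-0.02,0,0.08,0],
    [0,0,0,-0.02,0,0.1,0],
    [0,0,0,-0.02,0,0.1,0],
    [0,0,0,-0.02,0,0.1,0]
  ]
}}

```text
time: 24.95
tool_pos: [0.4139, -0.0866, 0.3051]
ee_rot: [3.141, 0.0, 1.7]
wrist_force: [-0.3, 1.6, -0.8]
width: 0.0007
finger_force: 0.0
```

```bash
sed -i 's/sc=cv2.resize.*/sc=cv2.resize(I[2][140:300,200:400],(400,320)); lev=cv2.resize(I[2][185:270,225:325],(400,260))/; s/np.zeros((260,400,3),np.uint8)/lev/' d.py; python3 d.py d7 start_lever_tip trug trug_grip
```

```text
24.95 [-0.3407 -0.1955  1.4443  0.0001  1.892  -0.4696] [ 0.4139 -0.0866  0.3051] [3.1408 0.0003 1.6997]
start_lever_tip wrist 0.95 [435.9 210.3] start_lever_tip top 0.56 [321.3 203.9] start_lever_tip scene 0.64 [270.6 216.2] tri [ 0.5564 -0.0742  0.1856]
trug wrist 0.38 [437.2 211.6] trug top 0.55 [210.6 223.5] trug scene 0.94 [329.5 211. ] tri [0.5581 0.104  0.1914]
trug_grip top 0.63 [206.9 222. ] trug_grip scene 0.78 [329.4 183.7] tri [0.5099 0.2949 0.104 ]
```

View pics/d7.png

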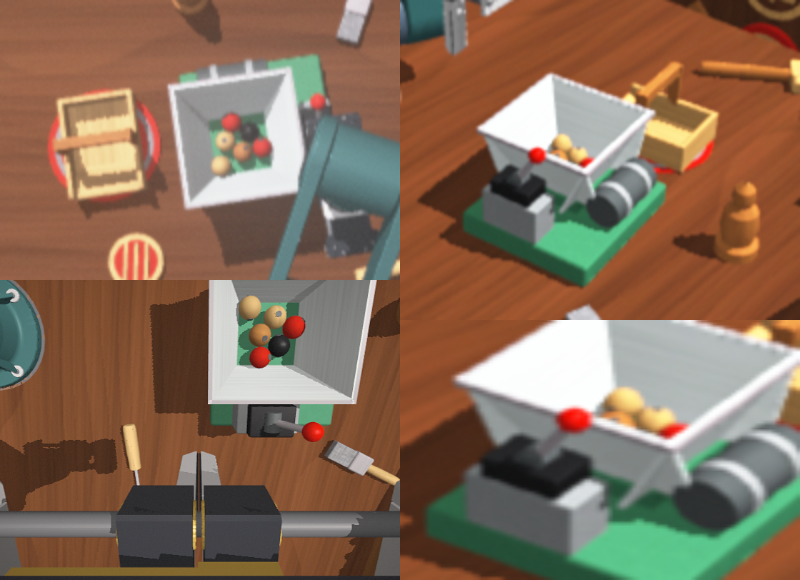

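```bash
cat > e.py <<'E'
from h import *
np.set_printoptions(precision=4,suppress=True)
s=snapshot("wrist"); c=cam(s); r=place_of("wrist","start_lever_tip")[0]["pixel"]
hsv=cv2.cvtColor(s["pixels"],cv2.COLOR_RGB2HSV)
def red(im,x,y,w):
    h=cv2.cvtColor(im,cv2.COLOR_RGB2HSV); m=((h[...,0]<6)|(h[...,0]>174))&(h[...,1]>170)&(h[...,2]>90)
    k=np.zeros_like(m);k[y-w:y+w,x-w:x+w]=1; ys,xs=np.nonzero(m&k); return np.array([xs.mean(),ys.mean()]),len(xs)
p,n=red(s["pixels"],int(r[0]),int(r[1]),25); print(r,p,n)
st=cam(snapshot("top")); sc=snapshot("scene"); c2=cam(sc)
T={}
for k,f,g in(("off","top0","scene0"),("on",None,None)):
    a=cv2.imread("pics/top0.png")[:,:,::-1] if f else snapshot("top")["pixels"]
    b=cv2.imread("pics/scene0.png")[:,:,::-1] if g else sc["pixels"]
    pa=red(a,322,219 if f else 204,7); pb=red(b,252 if f else 270,209 if f else 217,8)
    print(k,pa,pb); T[k]=tri([ray(st,pa[0]),ray(c2,pb[0])]+([] if f else [ray(c,p)])); print(T[k])
    if not f: print([atz(cc,q,.187) for cc,q in((st,pa[0]),(c2,pb[0]),(c,p))])
d=T["on"]-T["off"]; print("travel",d,d[0]*.99+d[1]*.13)
E
python3 e.py
```

```text
[436.3, 211.5] [437.8933 212.4356] 675
off (array([nan, nan]), 0) (array([252.3333, 209.5   ]), 42)
[nan nan nan]
on (array([nan, nan]), 0) (array([267.8478, 217.2826]), 46)
[nan nan nan]
[array([nan, nan, nan]), array([ 0.5634, -0.0771,  0.187 ]), array([ 0.5598, -0.0736,  0.187 ])]
travel [nan nan nan] nane.py:7: RuntimeWarning: Mean of empty slice.
  k=np.zeros_like(m);k[y-w:y+w,x-w:x+w]=1; ys,xs=np.nonzero(m&k); return np.array([xs.mean(),ys.mean()]),len(xs)
  ret = ret.dtype.type(ret / rcount)
```

```bash
sed -i 's/>170)&/>120)\&/; s/print(k,pa,pb)/print(k,pa,pb,atz(st,pa[0],.187),atz(c2,pb[0],.187))/' e.py; python3 e.py
```

```text
[437.4, 209.7] [437.7118 212.3353] 680
off (array([321.4706, 217.4314]), 51) (array([252.5385, 209.4808]), 52) [ 0.5033 -0.083   0.187 ] [ 0.5045 -0.0786  0.187 ]
[ 0.5045 -0.0815  0.1884]
on (array([318.2927, 200.2439]), 41) (array([268.0345, 217.4138]), 58) [ 0.5578 -0.0747  0.187 ] [ 0.5643 -0.0772  0.187 ]
[ 0.5602 -0.0743  0.1838]
[array([ 0.5578, -0.0747,  0.187 ]), array([ 0.5643, -0.0772,  0.187 ]), array([ 0.5598, -0.0737,  0.187 ])]
travel [ 0.0557  0.0072 -0.0046] 0.05610496057698511
```

The knob moved 56 mm and sits no higher than it did at off. The push ended on a firm stop whose force direction fits a lean of about 0.45 rad, so the lever is fully on. I hand in.

```bash
python3 -c "
from bench import *
print(close_job())"
```

```text
the job is handed in; nothing more can be done
None
```

The job is handed in: all six beads are in the hopper, the empty trug stands released at the mat's centre, and the start lever was pushed to its stop at on; the verdict was not shown, and the lever angle is inferred from the stop force and its 56 mm of knob travel.

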